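Clip the bottle opener onto the eye of its dock

ROBOT

A 6-joint arm with a two-finger parallel gripper is mounted at the origin on a cart in front of the work surface, level with it; the furniture and walls round the work are solid. World frame = base frame: x ahead of the robot, y to its left, z up, the work surface at z = 0. Lengths are in m, angles in rad, forces in N, time in s.
With the tool pointing down it reaches from about 0.375 to 0.925 m from the base axis. Payload 5.7 kg.
Tool frame: the origin (TCP) lies midway between the tips of the shut fingers; the grasp point (between the pads) lies 19 mm behind it; z points along the fingers, y is the line along which they close (so a half turn about z gives the same grasp; the last joint's range is limited). The gripper opens to 88 mm and grips with 3 to 60 N. Pads are 20 mm wide; open, the fingers measure 115 mm over their backs; the gripper's body (75 mm by 178 mm) begins 61 mm behind the grasp point.
Start: joints at [-1.216, 0.359, 1.51, -0, 1.272, -0.115], TCP at [0.272, -0.535, 0.223] pointing down, gripper open.
Joint ranges: [-2.97, 2.97], [-1.01, 2.36], [0.21, 2.38], [-0.96, 4.11], [0.2, 2.71], [-2.98, 2.98]. Speed limits (rad/s): [2.39, 2.39, 3.14, 3.14, 3.14, 3.14].

INTERFACE

Orientations are given as a unit quaternion [x, y, z, w].
In Python, from bench import move_ptp, servo_line, goto_joints, move_gripper, sleep, inverse_kinematics, capture, PlanningError, close_job, spot_in, silhouettes, current_clock, current_joint_pos, current_qvel, current_joint_torque, current_position, current_orientation, current_force, current_torque, current_finger_gap, current_grip_force gives the robot as it stands. Calls block until the motion is done:
- move_ptp(position, orientation): joint-space move of the TCP to a pose.
- servo_line(position, orientation=None, rate=0.15, contact_N=None): straight line of the TCP; orientation=None keeps the orientation; rate is the mean speed in m/s. With contact_N (N) it stops when the force on the tool has changed by that much, and returns True; else False.
- goto_joints(angles): joint-space move.
- move_gripper(opening): finger opening in m; the grip force is fixed at half the most; returns when the fingers have stopped.
- sleep(seconds).
- inverse_kinematics(position, orientation): joint angles nearest the present ones, or None.
- capture(name): name is "scene" or "top"; returns a dict with "image" (480x640x3 uint8, blue, green, red), "range_z" (480x640 float32, m along the optical axis (not along the pixel's ray), 0 where there is no reading), "intrinsics" (3x3 intrinsics, pixels), "R" (3x3) and "t" (3): a world point X has camera coordinates R X + t. Camera axes: x right, y down, z forward; pixel columns grow to the right and rows downward; lengths in m; the calibration is good to about 2 mm. A picture is of the moment at which its call begins.
A pose or a line that the arm cannot do raises PlanningError and nothing moves.
- close_job(): hands the job in; it is judged then, once.
Trained networks look in the newest picture that a camera, given by its name, has taken for a name from the list of things; names that differ only in an ending like _2 or _b are one class to them, and where a whole thing is asked for, a point or a joint stands for the part that bears it (a point fixed in the world has none). Each returns a list of dicts, best first, with "conf" (0 to 1); they miss things now and then, are a little off and sometimes report something else, mostly with a low value. They report only what shows in the picture. A call takes as long as a camera call. They do not tell look-alikes from the thing itself.
- spot_in(camera, query): "xy" ([column, row] in pixels, amid what is visible of it).
- silhouettes(camera, query): "region" (480x640 bool, what is visible of it) and "xy" ([column, row] in pixels, amid what is visible of it).
Readings, each from a call of its own:
- current_clock(): time.
- current_joint_pos(): joint angles.
- current_qvel(): joint speeds.
- current_joint_torque(): joint torques, N m.
- current_position(): TCP position.
- current_orientation(): TCP orientation.
- current_force(): force on the tool from outside, world axes, zero at the start.
- current_torque(): the same for the moment, N m.
- current_finger_gap(): finger opening in m.
- current_grip_force(): force on a finger pad.
Only numpy, scipy, OpenCV 4.12 (cv2) and the standard library are available. Lean on these libraries where they do the work, as an engineer would, in place of code of your own. Each camera call takes 0.05 s, during which the arm holds its last target. There are 200 camera calls.

TASK

Clip the red bottle opener onto the steel eye of its wooden dock: press the hook's brass sprung gate against the eye's near leg until the leg pops in and the gate snaps shut behind it. Then, still gripping it, test the hold with one light steady pull, back along the handle, so that the far end of the hook bears on the leg: clearly felt (5 to 9 N, held for a second and a half), but never a yank (keep the force on the eye under 12 N throughout). Leave it clipped on and lying flat on the dock, let go, and do not disturb the jars, mug and glass.

Things in the scene. Friction and masses are not known exactly. Their poses are not given: they have to be found in the camera images.
- opener: Bottle opener, loose, lying flat on the worktop, about 0.18 kg. Origin: middle of its red handle, half-way up; +x along the handle towards the snap hook, z up. Handle: 80 mm long (x -45 to +35 mm), 24 mm wide (y), 20 mm high (z -10 to +10 mm); a steel cap mouth sticks out behind it to x = -71 mm.
- hook_loop (a point): Middle of the hook's opening, at (72, 0, 0) mm of the opener, axes as the opener's. The hook is a flat loop of 9 mm steel rod. From this point its fixed spine runs 25 mm off in -y (centre line). Its far end is a blunt block: inner face 18.5 mm, flat outer face 35.5 mm off in +x, 26 mm wide. Pulled back along the handle, the far end meets the 7 mm eye leg when the leg's centre is 15 mm in +x from here. The +y side is closed by the gate.
- gate_mid (a point): Middle of the shut brass gate (5 mm rod, 32 mm long), at (64, 16, 0) mm of the opener, axes as the opener's; moves with the gate. Hinge 16 mm off in -x; the hook's blunt nose tip begins 17.5 mm off in +x. The leg is best pressed in, along the opener's -y, with its centre 63 to 77 mm from the opener's origin along x; it pops in when its centre is at y = +1 (x = 77) to -13 mm (x = 63) and meets the spine at y = -17 mm.
- gate (a joint): Angle of the brass gate, rad: 0 shut against the nose, up to 1.4 swung into the hook. It opens inward only; a spring shuts it (0.07 N m when shut, 0.18 N m more per rad), so the leg must press with roughly 3 N at first and 5 to 9 N before it pops in, after which the force falls away.
- dock: Oak board fixed to the worktop, 260 (x) x 110 (y) x 12 mm (z). Origin: centre of its underside; z up; its +x points away from the robot, give or take 20 degrees. The opener must lie on it, handle towards -x, hook end towards +x, gate towards +y.
- eye_rail: Black slot, flush in the board's top, that carries the rigid dark steel eye: an upright arch of 7 mm rod in the dock's x-z plane, 58 mm high over the board, on a 3 mm base plate. Its near leg is clamped immovably up to 11 mm before or behind this origin along x (find it by feel or sight); far leg 60 mm farther in +x. Origin on the board's top, 30 mm along the dock's +x from its centre; axes as the dock's.
- honey: Bystander, loose: jar with a dark lid, 65 mm across, 86 mm high, origin at the centre of its underside.
- mug_a: Bystander, loose: green and white mug, 78 x 116 x 101 mm, origin at the centre of its underside.
- glass_a: Bystander, loose: clear drinking glass, 81 mm across, 91 mm high, origin at the centre of its underside.
- spice_1: Bystander, loose: small spice jar with a black cap, 41 mm across, 105 mm high, origin at the centre of its underside.
Mind the look-alikes: they are no part of the job. Of the things that look like the opener, the larger one is meant.

How it is judged:
On the way, in this order (a step that is already met when the one before it is completed fails the run):
1. the gate is pressed well open by the eye's leg (value of joint gate above 0.35 rad and contact force between opener and eye_rail above 2.5 N), for 0.05 s.
2. the near leg is inside the hook and the gate has snapped shut (x of eye_rail in the frame of opener between 0.038 and 0.0995 m and y of eye_rail in the frame of opener between -0.0185 and 0.0125 m and z of eye_rail in the frame of opener between -0.05 and 0 m and value of joint gate below 0.06 rad), for 0.1 s.
3. the hold is tested: the hook's far end is pulled against the leg with 3.5 to 11 N for 0.9 s (all of step 2 and x of eye_rail in the frame of opener above 0.0735 m and contact force between opener and eye_rail between 3.5 and 11 N), for 0.9 s.
At the end, for the whole second after the job is handed in: the near leg stands inside the hook's loop, the gate is shut (under 0.06 rad), and the opener lies at rest flat on the dock (tilt under 0.12 rad, its origin 18 to 26 mm above the dock's underside) (all of step 2 and angle between opener's own z axis and vertical below 0.12 rad and z of opener in the frame of dock between 0.018 and 0.026 m and linear speed of opener below 0.02 m/s); the robot touches nothing.
It fails at once if the opener pressed on or pulled against the eye with more than 14 N (contact force between opener and eye_rail above 14 N).
It fails at once if a bystander (honey jar, mug, glass or spice jar) moved by more than 25 mm (distance of any of honey, mug_a, glass_a, spice_1 from where it was at the start of the episode above 0.025 m).
It also fails if it takes over 67 s, if anything falls off the work surface, if the arm or the gripper's body presses on something with over 40 N, if the wrist force passes 120 N, or if a joint passes its speed limit or range.

## Working session

There is one attempt and no reset: what is moved stays moved. The work goes in short steps, each a Python script; the robot and the scene stay as the last script left them, time stands still between calls to the robot, and variables do not carry over. Pictures are saved under pics/ and viewed, at most 10 in all, crops included, and the job is handed in when it is done.

```bash
mkdir -p pics; ls
cat > h.py <<'E'
import numpy as np, cv2
from bench import *
def px2w(c,uv,z=None,Z=None):
    K,R,t=[np.array(c[k],float) for k in("intrinsics","R","t")]
    uv=np.atleast_2d(uv).astype(float)
    d=np.c_[uv,np.ones(len(uv))]@np.linalg.inv(K).T
    if z is not None:
        return (d*np.asarray(z).reshape(-1,1)-t)@R
    o=-R.T@t; w=d@R
    return o+w*((Z-o[2])/w[:,2])[:,None]
def cloud(c,m):
    m=m&(c["range_z"]>0); r,q=np.nonzero(m)
    return px2w(c,np.c_[q,r],z=c["range_z"][r,q])
E
python3 - <<'E'
from h import *
for n in("scene","top"):
    c=capture(n); cv2.imwrite(f"pics/{n}0.png",c["image"])
    print(n,np.round(-np.array(c["R"]).T@c["t"],3))
    for q in("opener","dock","eye_rail","hook_loop","gate_mid","honey","mug_a","glass_a","spice_1"):
        for s in silhouettes(n,q)[:3]:
            if s["conf"]<.2: continue
            P=cloud(c,s["region"])
            print(q,round(s["conf"],2),np.round(s["xy"]),s["region"].sum(),np.round(np.median(P,0),3) if len(P) else '',np.round(np.percentile(P,[2,98],axis=0),3).tolist() if len(P) else '')
print(current_clock())
E
```

```text
pics
scene [-0.391  0.884  0.686]
opener 0.59 [363. 249.] 415 [ 0.445 -0.131  0.01 ] [[0.374, -0.164, -0.004], [0.533, -0.091, 0.019]]
opener 0.58 [230. 294.] 265 [0.522 0.277 0.007] [[0.47, 0.261, -0.001], [0.594, 0.294, 0.013]]
dock 0.81 [276. 267.] 2311 [0.525 0.117 0.009] [[0.41, 0.059, -0.002], [0.66, 0.165, 0.055]]
eye_rail 0.49 [257. 260.] 157 [0.61  0.111 0.014] [[0.566, 0.095, 0.005], [0.66, 0.118, 0.067]]
hook_loop 0.74 [366. 250.] 368 [ 0.438 -0.13   0.01 ] [[0.374, -0.162, -0.003], [0.531, -0.091, 0.019]]
hook_loop 0.59 [229. 294.] 284 [0.529 0.277 0.007] [[0.474, 0.259, -0.004], [0.594, 0.292, 0.013]]
honey 0.63 [250. 327.] 1513 [0.325 0.369 0.056] [[0.31, 0.33, 0.0], [0.369, 0.389, 0.084]]
honey 0.5 [366. 251.] 406 [ 0.439 -0.131  0.01 ] [[0.372, -0.163, -0.001], [0.532, -0.09, 0.019]]
spice_1 0.97 [198. 246.] 591 [0.715 0.233 0.057] [[0.706, 0.209, 0.002], [0.739, 0.245, 0.103]]
top [ 0.437 -0.075  1.202]
opener 0.62 [332. 274.] 564 [ 0.436 -0.14   0.016] [[0.375, -0.167, -0.002], [0.535, -0.098, 0.024]]
dock 0.78 [236. 232.] 4363 [0.54  0.105 0.012] [[0.417, 0.053, 0.007], [0.665, 0.158, 0.038]]
eye_rail 0.5 [241. 208.] 252 [0.598 0.105 0.017] [[0.549, 0.1, 0.009], [0.649, 0.111, 0.074]]
hook_loop 0.92 [170. 240.] 322 [0.522 0.268 0.012] [[0.471, 0.257, -0.001], [0.597, 0.287, 0.02]]
hook_loop 0.85 [336. 270.] 654 [ 0.446 -0.14   0.016] [[0.375, -0.168, -0.003], [0.537, -0.097, 0.024]]
hook_loop 0.2 [439. 268.] 1201 [ 0.436 -0.405  0.044] [[0.391, -0.431, 0.005], [0.474, -0.352, 0.102]]
honey 0.82 [133. 315.] 951 [0.348 0.341 0.084] [[0.316, 0.319, 0.002], [0.377, 0.381, 0.089]]
mug_a 0.56 [439. 268.] 1210 [ 0.436 -0.406  0.044] [[0.389, -0.433, 0.004], [0.473, -0.352, 0.102]]
glass_a 0.67 [488. 223.] 1150 [ 0.553 -0.532  0.042] [[0.515, -0.555, 0.007], [0.588, -0.479, 0.092]]
spice_1 0.6 [187. 155.] 428 [0.724 0.213 0.101] [[0.711, 0.199, 0.011], [0.746, 0.235, 0.109]]
1.0
```

Run:
```python
import cv2,numpy as np
a=cv2.imread("pics/top0.png")
b=cv2.resize(a[170:310,130:390],None,fx=3,fy=3,interpolation=cv2.INTER_CUBIC)
cv2.imwrite("pics/crop1.png",b)
s=cv2.imread("pics/scene0.png")
cv2.imwrite("pics/crop2.png",cv2.resize(s[200:350,190:430],None,fx=3.3,fy=3.3,interpolation=cv2.INTER_CUBIC))
```

```text
(no output)
```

View pics/top0.png

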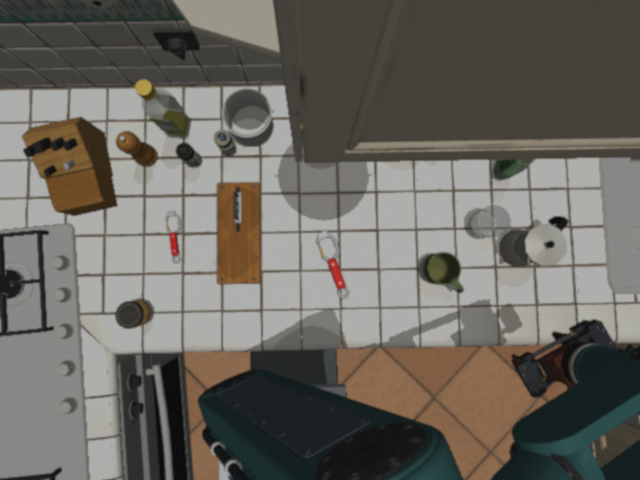

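View pics/crop1.png

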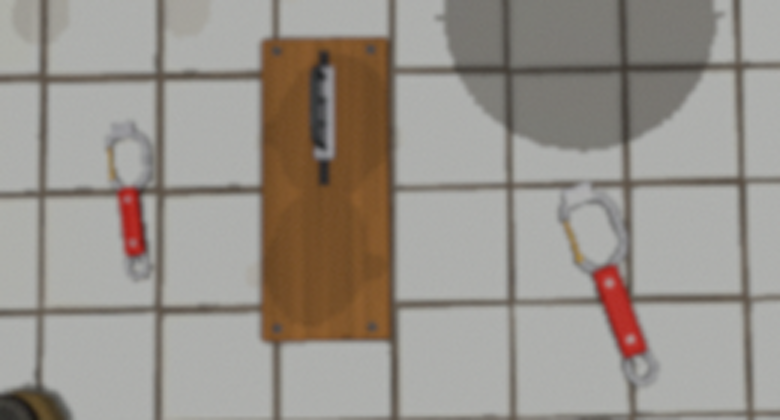

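```bash
cat > m.py <<'E'
from h import *
def redpose(c,Z,near,out=None):
    hsv=cv2.cvtColor(c["image"],cv2.COLOR_BGR2HSV)
    m=((hsv[...,0]<8)|(hsv[...,0]>172))&(hsv[...,1]>150)&(hsv[...,2]>90)
    n,l,st,ce=cv2.connectedComponentsWithStats(m.astype(np.uint8))
    best=None
    for i in range(1,n):
        if st[i,4]<40: continue
        p=px2w(c,ce[i],Z=Z)[0]
        d=np.hypot(*(p[:2]-near))
        if best is None or d<best[0]: best=(d,i)
    r,q=np.nonzero(l==best[1])
    P=px2w(c,np.c_[q,r],Z=Z)[:,:2]
    (cx,cy),(w,h),a=cv2.minAreaRect((P*1000).astype(np.float32))
    mu=P.mean(0); u=np.linalg.svd(P-mu,full_matrices=False)[2][0]; u*=np.sign(u[0])
    return np.array([cx,cy])/1000,sorted([w,h]),np.arctan2(u[1],u[0]),mu
E
python3 - <<'E'
from m import *
c=capture("top")
print("red",redpose(c,0.02,[.436,-.14]))
s=silhouettes("top","dock")[0]; P=cloud(c,s["region"])
r,q=np.nonzero(s["region"])
D=px2w(c,np.c_[q,r],Z=0.012)[:,:2]
(cx,cy),(w,h),a=cv2.minAreaRect((D*1000).astype(np.float32)); print("dock rect",cx,cy,w,h,a)
# wood colour
hsv=cv2.cvtColor(c["image"],cv2.COLOR_BGR2HSV)
m=np.zeros((480,640),np.uint8); m[170:300,205:275]=1
w=((hsv[...,0]>5)&(hsv[...,0]<22)&(hsv[...,1]>110)&(m>0)).astype(np.uint8)
w=cv2.morphologyEx(w,cv2.MORPH_OPEN,np.ones((3,3)))
r,q=np.nonzero(w); D=px2w(c,np.c_[q,r],Z=0.012)[:,:2]
R=cv2.minAreaRect((D*1000).astype(np.float32)); print("wood rect",R, cv2.boxPoints(R).round(1).tolist())
for n in("top","scene"):
    c=capture(n); s=silhouettes(n,"eye_rail")
    if s:
        P=cloud(c,cv2.dilate(s[0]["region"].astype(np.uint8),np.ones((7,7)))>0)
        P=P[P[:,2]>.025]; 
        print(n,len(P)); print(np.round(P[np.argsort(P[:,0])],3)[::max(1,len(P)//25)].tolist())
c=capture("top"); d=cloud(c,np.ones((480,640),bool))
hi=d[(d[:,2]>.12)&(d[:,0]>.3)&(d[:,0]<1.0)&(d[:,1]>-.7)&(d[:,1]<.5)]
for y in np.arange(-.7,.5,.1):
    k=hi[(hi[:,1]>y)&(hi[:,1]<y+.1)]
    if len(k): print(round(y,1),len(k),k.min(0).round(3),k.max(0).round(3))
E
```

```text
red (array([ 0.4322525 , -0.14056253]), [21.4791259765625, 74.24949645996094], np.float64(0.3381887467195417), array([ 0.43265418, -0.14079501]))
dock rect 541.3473510742188 106.61405181884766 108.73986053466797 258.350341796875 89.48043823242188
wood rect ((540.5087890625, 105.9478759765625), (107.39237213134766, 254.861328125), 89.48043823242188) [[412.6000061035156, 53.400001525878906], [667.4000244140625, 51.099998474121094], [668.4000244140625, 158.5], [413.6000061035156, 160.8000030517578]]
top 90
[[0.572, 0.106, 0.041], [0.572, 0.109, 0.056], [0.574, 0.108, 0.061], [0.576, 0.103, 0.026], [0.577, 0.105, 0.062], [0.578, 0.104, 0.067], [0.581, 0.104, 0.067], [0.583, 0.104, 0.069], [0.586, 0.109, 0.069], [0.588, 0.109, 0.069], [0.591, 0.109, 0.068], [0.593, 0.104, 0.071], [0.595, 0.103, 0.072], [0.597, 0.103, 0.073], [0.6, 0.104, 0.071], [0.602, 0.108, 0.074], [0.605, 0.104, 0.07], [0.607, 0.104, 0.071], [0.61, 0.104, 0.07], [0.612, 0.106, 0.072], [0.614, 0.108, 0.072], [0.617, 0.109, 0.069], [0.62, 0.104, 0.07], [0.623, 0.104, 0.066], [0.625, 0.108, 0.07], [0.627, 0.106, 0.069], 
[... 670 characters left out ...]
[0.632, 0.109, 0.049], [0.633, 0.106, 0.029], [0.635, 0.111, 0.043]]
-0.7 1015 [ 0.3   -0.667  0.121] [ 0.553 -0.6    0.348]
-0.6 2616 [ 0.3  -0.6   0.12] [ 0.69  -0.5    0.617]
-0.5 4045 [ 0.3   -0.5    0.547] [ 0.602 -0.4    0.759]
-0.4 8856 [ 0.591 -0.4    0.546] [ 0.602 -0.3    0.9  ]
-0.3 17755 [ 0.591 -0.3    0.546] [ 0.602 -0.2    0.931]
-0.2 24501 [ 0.3   -0.2    0.546] [ 0.602 -0.1    0.948]
-0.1 10515 [ 0.3   -0.1    0.125] [ 0.933 -0.     0.949]
-0.0 3076 [0.718 0.    0.12 ] [0.936 0.1   0.657]
0.1 2069 [0.9  0.1  0.12] [0.936 0.2   0.392]
0.2 4421 [0.788 0.2   0.12 ] [0.937 0.3   0.416]
0.3 3664 [0.72 0.3  0.12] [0.937 0.4   0.416]
0.4 4882 [0.678 0.4   0.12 ] [0.937 0.5   0.4  ]
```

View pics/crop2.png

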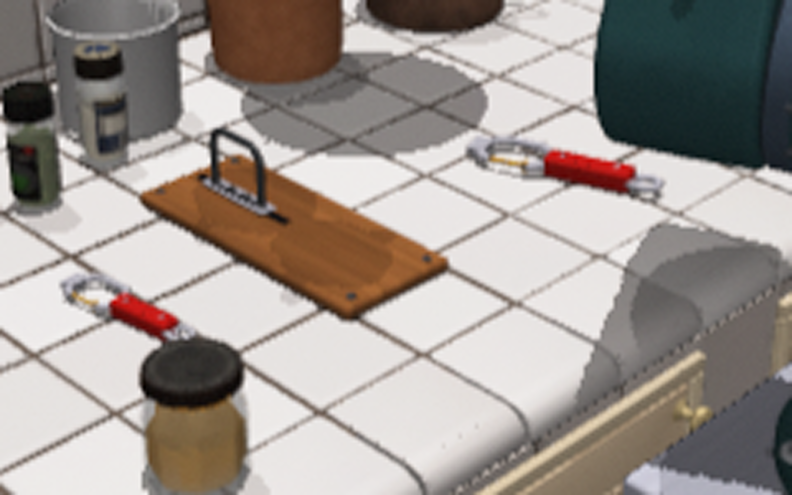

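```bash
cat >> h.py <<'E'
from scipy.spatial.transform import Rotation as Ro
def down(yaw,s):
    y=s*np.array([-np.sin(yaw),np.cos(yaw),0]); z=np.array([0,0,-1.])
    return Ro.from_matrix(np.c_[np.cross(y,z),y,z]).as_quat()
GX=0.022   # grasp point along the handle
def tcp(o,yaw,z):  # TCP for an opener origin o(x,y)
    return [o[0]+GX*np.cos(yaw),o[1]+GX*np.sin(yaw),z]
E
python3 - <<'E'
from h import *
yaw=.338; o=(.437,-.139)
for s in(1,-1):
    for p,w in((tcp(o,yaw,.12),yaw),(tcp((.503,.077),-.009,.03),-.009)):
        q=inverse_kinematics(p,down(w,s)); print(s,None if q is None else np.round(q,2))
s=min((1,-1),key=lambda s:abs((inverse_kinematics(tcp(o,yaw,.12),down(yaw,s)) or [9]*6)[5]) if True else 0)
print("s",s); open("s.txt","w").write(str(s))
Q=down(yaw,s)
move_ptp(tcp(o,yaw,.14),Q)
c=capture("scene")
print(servo_line(tcp(o,yaw,.004),rate=.08,contact_N=15),current_position(),current_clock())
move_gripper(0.0); print(current_finger_gap(),current_grip_force(),current_force(),current_clock())
servo_line(tcp(o,yaw,.09),rate=.08)
sleep(.3)
print(current_finger_gap(),current_force(),current_torque(),current_clock())
c=capture("scene"); im=c["image"]; cv2.imwrite("pics/g.png",cv2.resize(im[160:340,250:490],None,fx=3.3,fy=3.3,interpolation=cv2.INTER_CUBIC))
E
```

```text
1 [-0.43  0.31  1.89 -0.    0.94 -2.33]
1 [ 0.02  0.51  1.85 -0.    0.78 -1.55]
-1 [-0.43  0.31  1.89 -0.    0.94  0.81]
-1 [ 0.02  0.51  1.85 -0.    0.78  1.59]Traceback (most recent call last):
  File "<stdin>", line 6, in <module>
  File "<stdin>", line 6, in <lambda>
ValueError: The truth value of an array with more than one element is ambiguous. Use a.any() or a.all()
```

```bash
echo "S=-1" >> h.py
python3 - <<'E'
from h import *
yaw=.338; o=(.437,-.139); Q=down(yaw,S)
move_ptp(tcp(o,yaw,.14),Q)
print(servo_line(tcp(o,yaw,.004),rate=.08,contact_N=15),current_position(),current_clock())
move_gripper(0.0); print(current_finger_gap(),current_grip_force(),current_force(),current_clock())
servo_line(tcp(o,yaw,.09),rate=.08)
sleep(.3)
print(current_finger_gap(),current_force(),current_torque(),current_clock())
c=capture("scene"); im=c["image"]; cv2.imwrite("pics/g.png",cv2.resize(im[160:340,250:490],None,fx=3.3,fy=3.3,interpolation=cv2.INTER_CUBIC))
E
```

```text
False [ 0.45807162 -0.13185369  0.0043782 ] 4.8583
0.023985153882918782 34.162435345351696 [ 0.34934147 -0.79930443  0.16089222] 5.8583
0.023845378881769054 [ 0.8800348  -0.00375971 -1.61042902] [ 0.00252082 -0.0712191  -0.00829743] 7.3833
```

View pics/g.png

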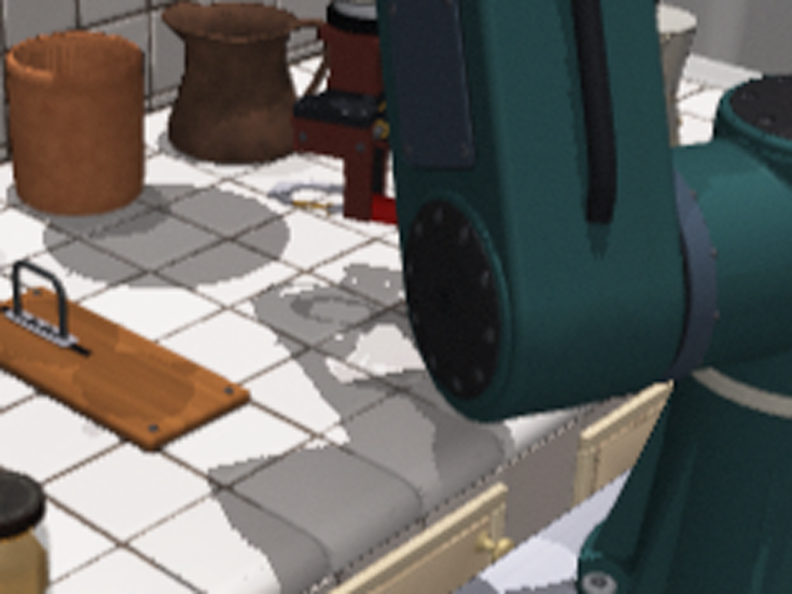

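```bash
cat >> h.py <<'E'
YD=-.009; L=np.array([.574,.107])
def goal(lx,ly,z,yaw=YD,L=L):   # TCP so that the leg is at (lx,ly) of the opener
    c,s=np.cos(yaw),np.sin(yaw)
    return tcp(L-np.array([c*lx-s*ly,s*lx+c*ly]),yaw,z)
E
python3 - <<'E'
from h import *
Q=down(YD,S)
move_ptp(goal(.072,.04,.10),Q)
servo_line(goal(.072,.04,.0175),rate=.08)
sleep(.3)
print(current_position(),goal(.072,.04,.0175),current_force(),current_clock(),current_finger_gap())
c=capture("top"); cv2.imwrite("pics/a.png",cv2.resize(c["image"][170:300,170:330],None,fx=4.5,fy=4.5,interpolation=cv2.INTER_CUBIC))
for q in("hook_loop","gate_mid"): print(q,[(round(s["conf"],2),px2w(c,s["xy"],Z=.024).round(3).tolist()) for s in spot_in("top",q)])
np.savez("a.npz",**{k:np.array(v) for k,v in c.items()})
E
```

```text
[0.52388283 0.0674593  0.01781503] [np.float64(0.5236420298463116), np.float64(0.06745161391408963), 0.0175] [-0.65753565 -0.29866784 -0.92767418] 9.7667 0.023788874921704017
hook_loop [(0.66, [[0.539, 0.268, 0.024]]), (0.56, [[0.335, 0.362, 0.024]])]
gate_mid [(0.72, [[0.647, 0.103, 0.024]])]
```

View pics/a.png

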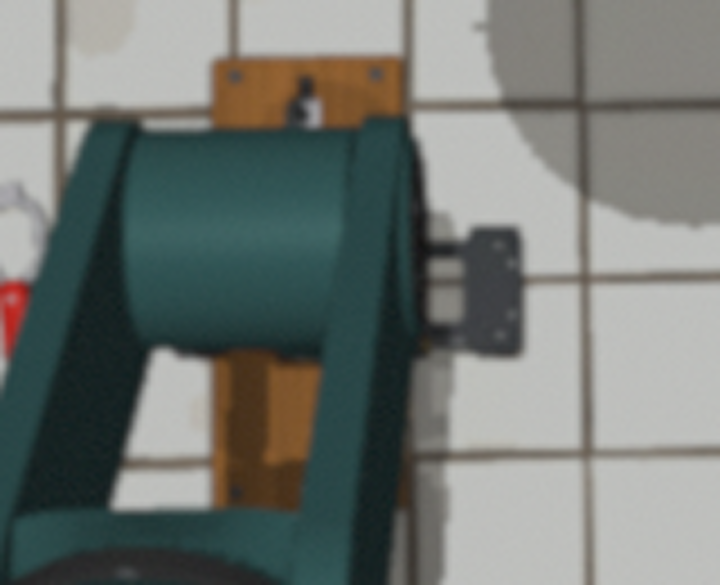

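The top view is blocked by the wrist; only the slot's end (305,95 of the crop) shows. I'll check from the scene camera.

Run:
```python
from h import *
c=capture("scene"); cv2.imwrite("pics/b.png",cv2.resize(c["image"][215:305,210:330],None,fx=6.5,fy=6.5,interpolation=cv2.INTER_CUBIC))
K,R,t=[np.array(c[k]) for k in("intrinsics","R","t")]
def pr(X):
    p=K@(R@np.array(X)+t); return ((p[:2]/p[2]-[210,215])*6.5).round()
o=L-np.array([.072,.04])
for n,x,y in(("gate hinge",.048,.016),("gate tip",.08,.016),("far end",.1075,0),("spine",.072,-.025)): print(n,pr([o[0]+x,o[1]+y-.009*x,.0235]))
print("leg foot/top",pr([*L,.015]),pr([*L,.065]))
```

```text
gate hinge [469. 281.]
gate tip [419. 255.]
far end [406. 221.]
spine [504. 230.]
leg foot/top [387. 299.] [383. 192.]
```

View pics/b.png

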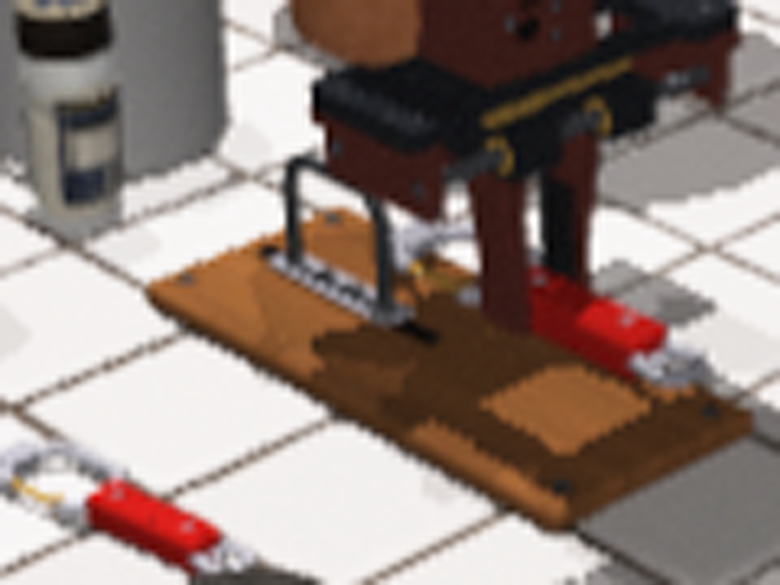

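Run:
```python
from h import *
Z=.0175; F=lambda:np.array(current_force())
servo_line(goal(.072,.026,Z),rate=.06); sleep(.2); f0=F()
np.save("f0.npy",f0); print(f0,current_clock())
peak=0; ly=.026
while ly>-.0095:
    ly-=.0015
    hit=servo_line(goal(.072,ly,Z),rate=.02,contact_N=4.5)
    f=F()-f0; print(round(ly*1e3,1),f.round(2),hit,round(current_clock(),2))
    peak=max(peak,-f[1])
    if hit or np.hypot(f[0],f[1])>10: break
    if peak>3.5 and -f[1]<1.2: print("popped"); break
sleep(.2); print((F()-f0).round(2),current_position(),current_finger_gap(),current_clock())
```

```text
[-0.53093547  0.19034926 -1.99269559] 10.55
24.5 [ 0.19 -0.53 -0.11] False 10.8
23.0 [ 0.58 -2.79  0.84] False 11.05
21.5 [-0.89 -3.6  -0.2 ] False 11.3
20.0 [ 0.01 -4.54 -0.39] False 11.55
18.5 [ 0.28 -4.45  0.91] False 11.8
17.0 [-1.3  -4.88 -0.01] False 12.05
15.5 [-0.79 -4.22  0.63] False 12.3
14.0 [-0.25 -5.57 -0.99] False 12.55
12.5 [ 0.51 -6.31  0.1 ] False 12.8
11.0 [ 0.83 -6.38  0.6 ] False 13.05
9.5 [ 0.75 -7.58 -0.33] False 13.3
8.0 [-1.2  -7.08  1.15] False 13.55
6.5 [ 0.18 -7.99  0.99] False 13.8
5.0 [-0.97 -7.72  1.94] False 14.05
3.5 [-2.1  -6.    1.63] False 14.3
2.0 [-1.89 -7.07  0.67] False 14.55
0.5 [-3.39 -7.33  0.4 ] False 14.8
-1.0 [-2.14 -6.26  1.05] False 15.05
-2.5 [-3.7  -6.04  2.04] False 15.3
-4.0 [-3.62 -4.99  0.43] False 15.55
-5.5 [-5.62 -4.21  1.87] False 15.8
-7.0 [ 0.42 -0.26 -0.53] False 16.05
popped
[ 0.45 -0.57  0.65] [0.52532727 0.11496688 0.01784835] 0.0238322345000984 16.25
```

Run:
```python
from h import *
Z=.0175
def F(n=4):
    a=[]
    for _ in range(n): a.append(current_force()); sleep(.02)
    return np.mean(a,0)
servo_line(goal(.072,-.004,Z),rate=.02); sleep(.2); f0=F(8); print(f0.round(2),current_clock())
print(servo_line(goal(.083,-.004,Z),rate=.03,contact_N=4),(F()-f0).round(2))
lx=.083; reach=None
while lx<.094:
    f=F()-f0
    if np.hypot(f[0],f[1])>6.3: break
    lx+=.0005 if f[0]<2 else .00025
    servo_line(goal(lx,-.004,Z),rate=.01,contact_N=4)
    print(round(lx*1e3,2),f.round(2),round(current_clock(),2))
t=current_clock()
while current_clock()-t<1.8:
    f=F(5)-f0; print("hold",f.round(2),round(current_clock(),2))
    if f[0]>9: lx-=.00025; servo_line(goal(lx,-.004,Z),rate=.01)
    if f[0]<5.5: lx+=.00025; servo_line(goal(lx,-.004,Z),rate=.01)
print(lx,current_position(),current_finger_gap(),current_clock())
```

```text
[-0.14 -0.11 -1.47] 16.8833
False [ 0.39  0.34 -0.17]
83.5 [0.59 0.34 0.13] 17.78
84.0 [ 0.29 -0.13 -0.02] 18.1
84.5 [0.14 0.43 0.24] 18.42
85.0 [ 0.25 -0.04 -0.15] 18.73
85.5 [-0.06 -0.24 -0.05] 19.05
86.0 [-0.03  0.51  0.29] 19.37
86.5 [ 0.2   0.61 -0.19] 19.68
87.0 [0.38 0.43 0.1 ] 20.0
87.5 [ 0.6  -0.37 -0.25] 20.32
87.75 [ 2.45  0.11 -0.37] 20.63
88.0 [ 4.01 -0.2  -0.85] 20.95
88.25 [ 5.12 -0.7  -1.83] 21.27
88.5 [ 6.07 -0.44 -1.58] 21.58
hold [ 6.04 -0.5  -1.94] 21.73
hold [ 6.35 -0.48 -1.99] 21.82
hold [ 6.36 -0.18 -1.71] 21.9
hold [ 6.1  -0.34 -1.68] 21.98
hold [ 6.72 -0.45 -1.67] 22.07
hold [ 5.62 -0.27 -1.75] 22.15
hold [ 6.25 -0.49 -1.5 ] 22.23
hold [ 6.27 -0.37 -2.24] 22.32
hold [ 6.02 -0.6  -1.99] 22.4
hold [ 6.11 -0.23 -2.15] 22.48
hold [ 6.36 -0.53 -1.66] 22.57
hold [ 6.28 -0.51 -1.91] 22.65
hold [ 6.33 -0.71 -1.64] 22.73
hold [ 6.38 -0.25 -1.93] 22.82
hold [ 6.16 -0.42 -1.98] 22.9
hold [ 6.29 -0.72 -1.74] 22.98
hold [ 6.42 -0.57 -1.76] 23.07
hold [ 6.23 -0.07 -1.87] 23.15
hold [ 5.92 -0.34 -2.14] 23.23
hold [ 6.39 -0.43 -1.87] 23.32
hold [ 6.32 -0.39 -1.89] 23.4
hold [ 6.13 -0.5  -2.37] 23.48
0.08850000000000001 [0.50897788 0.11161605 0.0177647 ] 0.023934626227528715 23.4833
```

Run:
```python
from h import *
servo_line(goal(.079,-.004,.0175),rate=.02); sleep(.2)
print(servo_line(goal(.079,-.004,.0135),rate=.01,contact_N=3),current_position(),current_force())
move_gripper(.045); sleep(.2)
p=current_position(); servo_line([p[0],p[1],.13],rate=.08)
move_ptp([.40,-.15,.25],down(0,S)); sleep(.3)
print(current_clock(),current_finger_gap())
c=capture("scene"); i1=cv2.resize(c["image"][215:305,210:330],(400,300),interpolation=cv2.INTER_CUBIC)
c=capture("top"); i2=cv2.resize(c["image"][175:295,160:320],(400,300),interpolation=cv2.INTER_CUBIC)
cv2.imwrite("pics/e.png",np.hstack([i1,i2]))
from m import redpose
r=redpose(c,.032,[.5,.11]); print(r)
```

```text
True [0.51717722 0.11151854 0.01597925] [-1.04739705 -0.18868016  6.20785686]
28.4083 0.044952583888306794
(array([0.4925015 , 0.10903704]), [22.324174880981445, 74.87603759765625], np.float64(-0.003121942242771303), array([0.49106296, 0.11012821]))
```

View pics/e.png

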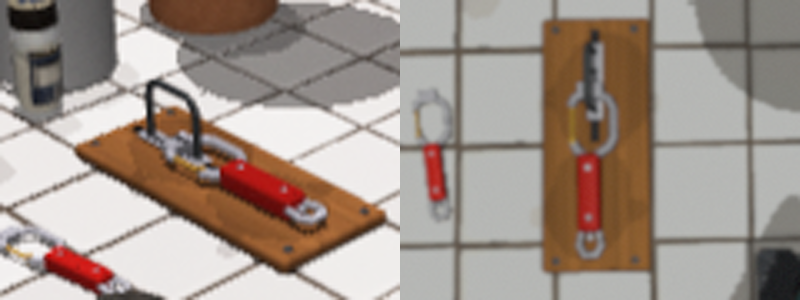

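The larger opener is clipped on. The near leg stands inside the loop (left view about 195,140; right view about 592,115), the gate is shut, and it lies flat on the board.

```bash
python3 -c "
from bench import *
print(close_job(),current_clock())"
```

```text
the job is handed in; nothing more can be done
the job is handed in; nothing more can be done
```

The larger red opener is clipped on the eye and lying flat on the dock, the hold was tested with a steady pull of about 6.2 N for 1.8 s, and the gripper let go, clear of the bystanders; I handed the job in shortly after 28.4 s on the robot's clock, and no verdict came back.

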